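Stow the magnets before swinging the compass

TASK

Clear the magnets off the bench so that the compass can be calibrated: one at a time, strongest first, put the long bar magnet in the long narrow tray, then the horseshoe in the wide tray, then the short bar in the short narrow tray, and last the ring over the post on the round base. Set each one down without dropping it, so that it lies flat on the cork of its place, let go of it before fetching the next, and do not disturb the compass or the plumb bob.

Things in the scene. Friction and masses are not known exactly. Their poses are not given: they have to be found in the camera images.
- long_bar: The long bar magnet, black steel with bright ends and a thin white line across its middle, loose: 100 mm long (its x), 20 mm wide (its y), 20 mm high; about 0.3 kg; origin at the centre of its underside, z up. Either end may lead; it starts flat on the bench.
- horseshoe: The horseshoe magnet, black steel with two bright pole ends, loose, lying flat: 64 mm long (its x, the poles at +x, the bend at -x), 50 mm over its two parallel legs (its y), 20 mm high, legs 15 mm wide with a 20 mm gap; the straight legs run from x = -7 to +32 mm; about 0.3 kg and balanced at its origin; origin at the centre of its underside, z up, in the middle of the 64 x 50 mm outline (over the gap).
- short_bar: The short bar magnet, like the long one but 55 mm long (its x), 20 mm wide (its y), 20 mm high; about 0.17 kg; origin at the centre of its underside, z up.
- ring_magnet: The ring magnet, plain black, loose, lying flat: 48 mm outside diameter, hole 24 mm through it, 20 mm high; about 0.2 kg; origin at the centre of its underside, z up, on the ring's axis.
- long_tray: The long narrow tray. Fixed; dark wood frame with cork floor, floor 5 mm above the bench, surrounded by a lip 5 mm wide that rises 5 mm above the floor (10 mm above the bench). Inside 120 mm (its x) by 40 mm (its y); origin at the centre of its underside, z up (on the bench).
- wide_tray: The wide tray, nearly square. Fixed; dark wood frame with cork floor, floor 5 mm above the bench, surrounded by a lip 5 mm wide that rises 5 mm above the floor (10 mm above the bench). Inside 84 mm (its x) by 70 mm (its y); takes the horseshoe either way round; origin at the centre of its underside, z up (on the bench).
- short_tray: The short narrow tray. Fixed; dark wood frame with cork floor, floor 5 mm above the bench, surrounded by a lip 5 mm wide that rises 5 mm above the floor (10 mm above the bench). Inside 75 mm (its x) by 40 mm (its y); origin at the centre of its underside, z up (on the bench).
- post_base: The round base with a post. Fixed disc of 70 mm diameter without lip, its cork top 5 mm above the bench, with an upright brass post in its centre, 8 mm diameter with a tapered tip, ending 21 mm above the bench; origin at the centre of its underside, z up (on the bench).
- compass: Bystander, loose, leave alone: brass lensatic compass, case 66 x 54 mm (x, y), 16 mm high, round dial on top, a thumb loop reaching 44 mm to its -x, its sighting lid standing upright at the +x edge to 61 mm high; origin at the centre of its underside, z up.
- plumb_bob: Bystander, loose, leave alone: bright metal plumb bob standing on its flat end with the point up, 32 mm diameter, 60 mm high; origin at the centre of its underside, z up. (Other workshop gear, not listed and under 0.20 m high, stands clear of the job: beyond x = 0.68 m at the back or more than 0.45 m to either side.)

How it is judged:
On the way, in this order (a step that is already met when the one before it is completed fails the run):
1. the long bar lies flat in the long tray, released and at rest (horizontal distance between long_bar and long_tray below 0.016 m and z of long_bar in the frame of long_tray below 0.0068 m and angle between long_bar's own z axis and vertical below 0.04 rad and linear speed of long_bar below 0.02 m/s and contact force between the fingers and long_bar below 0.1 N), for 0.2 s.
2. the horseshoe lies flat in the wide tray, released and at rest (horizontal distance between horseshoe and wide_tray below 0.02 m and z of horseshoe in the frame of wide_tray below 0.0068 m and angle between horseshoe's own z axis and vertical below 0.04 rad and linear speed of horseshoe below 0.02 m/s and contact force between the fingers and horseshoe below 0.1 N), for 0.2 s.
3. the short bar lies flat in the short tray, released and at rest (horizontal distance between short_bar and short_tray below 0.016 m and z of short_bar in the frame of short_tray below 0.0068 m and angle between short_bar's own z axis and vertical below 0.04 rad and linear speed of short_bar below 0.02 m/s and contact force between the fingers and short_bar below 0.1 N), for 0.2 s.
4. the ring lies flat on the round base, over its post, released and at rest (horizontal distance between ring_magnet and post_base below 0.011 m and z of ring_magnet in the frame of post_base below 0.0068 m and angle between ring_magnet's own z axis and vertical below 0.04 rad and linear speed of ring_magnet below 0.02 m/s and contact force between the fingers and ring_magnet below 0.1 N), for 0.2 s.
At the end, for the whole second after the job is handed in: Each magnet lies flat on its cork (0.04 rad, 1.8 mm), released, at rest: both bars within 16 mm of their tray centres, the horseshoe within 20 mm, the ring round the post within 11 mm; compass and plumb bob upright within 20 mm of where they were (all of step 1 and all of step 2 and all of step 3 and all of step 4 and distance of each of compass, plumb_bob from where it was at the start of the episode below 0.02 m and angle between each of compass, plumb_bob's own z axis and vertical below 0.2 rad); the robot touches nothing.
It fails at once if a magnet is let fall (it drops freely, out of the fingers, with its underside more than 35 mm above the bench) ((height (world z) of long_bar above 0.035 m and contact force between the fingers and long_bar below 0.05 N and linear speed of long_bar above 0.2 m/s) or (height (world z) of horseshoe above 0.035 m and contact force between the fingers and horseshoe below 0.05 N and linear speed of horseshoe above 0.2 m/s) or (height (world z) of short_bar above 0.035 m and contact force between the fingers and short_bar below 0.05 N and linear speed of short_bar above 0.2 m/s) or (height (world z) of ring_magnet above 0.035 m and contact force between the fingers and ring_magnet below 0.05 N and linear speed of ring_magnet above 0.2 m/s)).
It fails at once if the compass or the plumb bob is moved by more than 20 mm or tipped (distance of any of compass, plumb_bob from where it was at the start of the episode above 0.02 m or angle between any of compass, plumb_bob's own z axis and vertical above 0.2 rad).
It also fails if it takes over 109 s, if anything falls off the work surface, if the arm or the gripper's body presses on something with over 40 N, if the wrist force passes 120 N, or if a joint passes its speed limit or range.

ROBOT

A 7-joint arm with a two-finger parallel gripper is mounted at the origin on the work surface. World frame = base frame: x ahead of the robot, y to its left, z up, the work surface at z = 0. Lengths are in m, angles in rad, forces in N, time in s.
With the tool pointing down it reaches from about 0.4 to 0.875 m from the base axis. Payload 19.3 kg.
Tool frame: the origin (TCP) lies where the fingers leave the gripper's body, on its centre line; the fingertips stand bot.tip_reach ahead of it and the grasp point (between the pads) lies 54 mm ahead of it (bot.tip_reach is the distance from the TCP to the fingertips, in m); z points along the fingers, y is the line along which they close (so a half turn about z gives the same grasp; the last joint's range is limited). The gripper opens to 85 mm and grips with 20 to 120 N. Pads are 22 mm wide; open, the fingers measure 114 mm over their backs; the gripper's body (76 mm by 85 mm) begins 54 mm behind the grasp point. The pads swing forward as they close: fully open they stand 13 mm farther back than shut.
Start: joints at [-1.26, 0.521, -0.036, 1.599, 0.021, 1.021, -0.113], TCP at [0.232, 0.58, 0.304] pointing down, gripper open.
Joint ranges: [-2.91, 2.91], [-0.3, 2.13], [-1.5, 1.42], [0.17, 2.43], [-1.26, 4.41], [0.16, 1.93], [-2.52, 2.52]. Speed limits (rad/s): [1.89, 1.89, 2.39, 2.39, 3.01, 3.01, 3.01].

INTERFACE

Orientations are given as [roll, pitch, yaw] about the fixed x, y, z axes, in that order (R = Rz(yaw) Ry(pitch) Rx(roll)).
In Python, from workcell import bot gives the robot as it stands. The module is installed in compiled form; this text tells all that it offers.
- The arm moves only by the shell command python3 -m jog 'ROWS' [FORCE]. ROWS is JSON, a list that holds one entry, the list of rows, each a list of 7 numbers: the shift along the tool's x, y, z in mm, then the turn, a rotation vector about the tool's x, y, z in rad, then the opening, from 0 (shut) to 1 (fully open). In form: [[[tx, ty, tz, wx, wy, wz, fingers], ...]]. A call has 1 to 5 rows; each row shifts and turns the commanded pose from where the row before left it, along the tool's axes as they then stand; what a row does not reach is not made up. A row lasts 1/10 s, in which the tool goes at most 50 mm and 8.59 degrees, less where a joint would pass 70% of its speed; a pose out of reach is approached as far as the arm can. A call is refused whole if a number of a shift passes 50 or a number of a turn 0.15, either way. A call with a gripper value outside its range is refused whole. The fingers move at their own pace and stop on an object; FORCE is the grip in N (left out, the last holds). Time passes only in rows, so rows that do not move let the fingers close. It gives the time, the measured TCP pose, the force, the opening and the grip force at its end, in the units of the state.
- bot.observe(): the state, without advancing time (a new reading comes with each control period).
- bot.grab_frame(name): name is "scene" or "top" or "wrist"; returns a dict with "img" (480x640x3 uint8, red, green, blue), "intrinsics" (3x3 intrinsics, pixels), "R" (3x3) and "t" (3): a world point X has camera coordinates R X + t; the wrist camera has in their place "tool_from_camera" (4x4, takes a point from camera to tool coordinates, whose origin is the TCP and whose axes are the flange's). Camera axes: x right, y down, z forward; pixel columns grow to the right and rows downward; lengths in m; the calibration is good to about 2 mm. The wrist camera is an equidistant fisheye: a pixel r from the principal point sees the ray r / f radians off the axis. A picture is of the moment at which its call begins: read the wrist's pose just before it. There is no depth.
- bot.job_done(): hands the job in; it is judged then, once.
Trained networks look in a picture, given as the dict that the camera call returned (one of the last four; its "shot" number tells which), for a name from the list of things; names that differ only in an ending like _2 or _b are one class to them, and where a whole thing is asked for, a point or a joint stands for the part that bears it (a point fixed in the world has none). Each returns a list of dicts, best first, with "conf" (0 to 1); they miss things now and then, are a little off and sometimes report something else, mostly with a low value. They report only what shows in the picture. A call takes as long as a camera call.
- bot.trace(query, picture): "region" (480x640 bool, what is visible of it).
- bot.spot_point(query, picture): "xyz" ([x, y, z] in m, in world coordinates, good to about 4 mm: a listed point, or the origin of a listed thing).
The state is a dict: "clock": time; "qpos": joint angles; "qd": joint speeds; "joint_efforts": joint torques, N m; "position": TCP position; "tool_rot": TCP orientation; "force": force on the tool from outside, world axes, zero at the start; "moment": the same for the moment, N m; "grip_width": finger opening in m; "finger_force": force on a finger pad.
Only numpy, scipy, OpenCV 4.12 (cv2) and the standard library are available. Lean on these libraries where they do the work, as an engineer would, in place of code of your own. Each camera call takes 0.05 s, during which the arm holds its last target. There are 200 camera calls.

## Working session

There is one attempt and no reset: what is moved stays moved. The work goes in short steps, Python scripts to look and compute and a shell command to move; the robot and the scene stay as the last step left them, time stands still between calls to the robot, and variables do not carry over. Pictures are saved under pics/ and viewed, at most 17 in all, crops included, and the job is handed in when it is done.

```bash
mkdir -p pics; cat > h.py <<'E'
import numpy as np, cv2
from workcell import bot
def save(f,n): cv2.imwrite('pics/'+n,f['img'][:,:,::-1])
def ray_plane(f,uv,z):
    K=np.array(f['intrinsics']);R=np.array(f['R']);t=np.array(f['t'])
    d=R.T@np.linalg.inv(K)@np.array([uv[0],uv[1],1.]);c=-R.T@t
    return c+d*(z-c[2])/d[2]
def warp_mask(f,reg,z):
    ys,xs=np.nonzero(reg); K=np.array(f['intrinsics']);R=np.array(f['R']);t=np.array(f['t'])
    d=(R.T@np.linalg.inv(K)@np.stack([xs,ys,np.ones_like(xs)]).astype(float));c=-R.T@t
    return (c[:,None]+d*(z-c[2])/d[2])[:2].T
E
python3 - <<'E'
from h import *
f=bot.grab_frame('top');save(f,'top0.png');print(bot.tip_reach,{k:np.round(v,3).tolist() if not isinstance(v,str) else v for k,v in bot.observe().items()})
print(np.round(f['R'],3),f['t'],f['intrinsics'])
for q,z in dict(long_bar=.02,horseshoe=.02,short_bar=.02,ring_magnet=.02,long_tray=.01,wide_tray=.01,short_tray=.01,post_base=.005,compass=.016,plumb_bob=.03).items():
    s=bot.spot_point(q,f)[:2]; m=bot.trace(q,f)
    print(q,[(np.round(a['xyz'],3).tolist(),round(a['conf'],2)) for a in s])
    for a in m[:2]:
        p=warp_mask(f,a['region'],z); r=cv2.minAreaRect((p*1000).astype(np.float32)); print('   ',round(a['conf'],2),len(p),np.round(r[0],1),np.round(r[1],1),round(r[2],1))
E
```

```text
0.0726 {'clock': 0.05, 'qpos': [-1.26, 0.522, -0.036, 1.6, 0.021, 1.021, -0.113], 'qd': [-0.001, -0.0, 0.001, -0.002, -0.0, 0.0, 0.001], 'joint_efforts': [0.005, -92.946, 1.987, -37.099, 0.018, 0.005, 0.0], 'position': [0.232, 0.58, 0.303], 'tool_rot': [-3.14, 0.0, 2.761], 'force': [0.566, -0.232, 0.291], 'moment': [0.004, -0.019, -0.004], 'finger_force': 0.0, 'grip_width': 0.085}
[[ 0.023 -1.    -0.002]
 [-0.994 -0.023 -0.111]
 [ 0.111  0.004 -0.994]] [-0.0209185   0.54203169  1.00209627] [[506.53219857   0.         317.27727925]
 [  0.         506.53219857 233.58216261]
 [  0.           0.           1.        ]]
long_bar [([0.618, -0.071, -0.001], 0.96)]
    0.62 464 [620.7 -69.5] [ 20.3 104.7] 70.6
horseshoe [([0.609, 0.229, 0.001], 0.6)]
    0.77 549 [609.1 230.2] [65. 54.] 2.6
short_bar [([0.444, -0.077, 0.002], 0.73), ([0.607, 0.092, 0.003], 0.27)]
    0.59 250 [446.  -77.4] [53.1 19.6] 4.8
    0.45 1770 [ 615.7 -239.1] [82.3 96. ] 81.0
ring_magnet [([0.445, 0.314, 0.002], 0.78)]
    0.74 369 [448.5 316.7] [45.8 50.1] 15.5
long_tray [([0.448, 0.072, -0.001], 0.9), ([0.616, -0.243, 0.001], 0.67)]
    0.73 1586 [448.8  71.1] [133.  52.] 15.0
wide_tray [([0.615, -0.242, -0.001], 0.69)]
    0.64 1690 [ 616.1 -242.3] [83.3 95. ] 80.3
short_tray [([0.448, 0.192, -0.001], 0.76), ([0.449, -0.325, 0.001], 0.43)]
    0.96 1026 [450.3 194.5] [85.3 52.2] 12.7
    0.66 383 [447.7 320. ] [48.9 48.6] 47.3
post_base [([0.609, 0.092, 0.003], 0.67), ([0.452, -0.198, -0.005], 0.44)]
    0.59 879 [607.7  92.5] [68.3 67.4] 1.7
compass [([0.607, 0.23, -0.0], 0.72), ([0.446, -0.321, 0.001], 0.6)]
    0.97 931 [ 446.8 -324.5] [69.9 66. ] 9.1
plumb_bob [([0.451, -0.198, -0.002], 0.64)]
    0.69 215 [ 457.4 -193.6] [30.3 32.3] 0.3
    0.64 557 [607.9 226.8] [69.4 51.4] 2.9
```

View pics/top0.png

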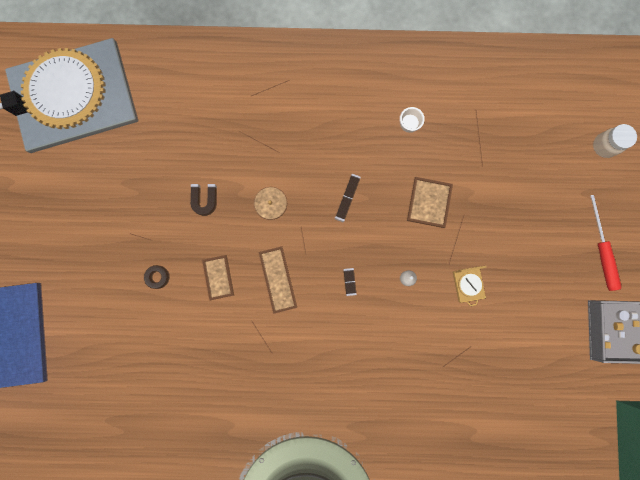

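The top view agrees with the networks: long bar at (348,198), long tray (278,280), horseshoe (203,200), wide tray (431,202), short bar (350,282), short tray (218,278), ring (156,277), base (270,203), plumb bob (408,279) and compass (471,285).

```bash
cat >> h.py <<'E'
from scipy.spatial.transform import Rotation as Rn
def delta(x,y,z,yawdeg):
    s=bot.observe(); p=np.array(s['position']); R=Rn.from_euler('xyz',s['tool_rot'])
    best=None
    for k in (0,180):
        T=Rn.from_euler('xyz',[np.pi,0,np.radians(yawdeg+k)]); w=(R.inv()*T).as_rotvec()
        if best is None or np.linalg.norm(w)<np.linalg.norm(best): best=w
    print('t',round(s['clock'],1),'p',np.round(p*1e3,1),'rpy',np.round(np.degrees(s['tool_rot']),1),'q7',round(s['qpos'][6],2),'grip',round(s['grip_width'],4),round(s['finger_force'],1),'F',np.round(s['force'],1))
    print('shift mm',np.round(R.inv().apply(np.array([x,y,z])-p)*1e3,1),'turn',np.round(best,3))
E
python3 -c "
from h import *
delta(.62,-.070,.17,-19.4)"
```

```text
t 1.1 p [232.3 580.2 303.9] rpy [180.    0.  158.2] q7 -0.11 grip 0.0853 0.0 F [ 0.2 -1.  -0.2]
shift mm [-601.6 -459.5  133.9] turn [ 0.     0.    -0.042]
```

```bash
python3 -m jog '[[[-30,-23,6,0,0,-0.01,1],[-30,-23,6,0,0,-0.01,1],[-30,-23,6,0,0,-0.01,1],[-30,-23,6,0,0,-0.01,1],[-30,-23,6,0,0,0,1]]]' 40
python3 -m jog '[[[-30,-23,6,0,0,0,1],[-30,-23,6,0,0,0,1],[-30,-23,6,0,0,0,1],[-30,-23,6,0,0,0,1],[-30,-23,6,0,0,0,1]]]'
python3 -m jog '[[[-30,-23,6,0,0,0,1],[-30,-23,6,0,0,0,1],[-30,-23,6,0,0,0,1],[-30,-23,6,0,0,0,1],[-30,-23,6,0,0,0,1]]]'
python3 -m jog '[[[-30,-23,6,0,0,0,1],[-30,-23,6,0,0,0,1],[-30,-23,6,0,0,0,1],[-30,-23,6,0,0,0,1],[0,0,0,0,0,0,1]]]'
python3 -c "
from h import *
delta(.62,-.070,.17,-19.4)"
```

```text
clock: 1.55
position: [0.3326, 0.4183, 0.2738]
tool_rot: [3.141, 0.0, 2.801]
force: [0.6, 0.6, 0.2]
grip_width: 0.0855
finger_force: 0.0
clock: 2.05
position: [0.4357, 0.2598, 0.2439]
tool_rot: [3.141, 0.0, 2.801]
force: [1.3, 0.7, -0.1]
grip_width: 0.0853
finger_force: 0.0
clock: 2.55
position: [0.5387, 0.1013, 0.2138]
tool_rot: [3.141, 0.0, 2.801]
force: [0.3, 0.2, -0.1]
grip_width: 0.0853
finger_force: 0.0
clock: 3.05
position: [0.6216, -0.0295, 0.189]
tool_rot: [-3.139, 0.001, 2.795]
force: [-0.7, 0.7, 0.4]
grip_width: 0.0857
finger_force: 0.0
t 3.0 p [621.6 -29.5 189. ] rpy [-1.799e+02  1.000e-01  1.602e+02] q7 1.2 grip 0.0857 0.0 F [-0.7  0.7  0.4]
shift mm [-12.3 -38.6  19.1] turn [-0.002  0.001 -0.008]
```

```bash
cat >> h.py <<'E'
def wrist(q,z,name=None):
    s=bot.observe(); f=bot.grab_frame('wrist')
    if name: save(f,name)
    K=np.array(f['intrinsics']);T=np.array(f['tool_from_camera'])
    R=Rn.from_euler('xyz',s['tool_rot']).as_matrix();p=np.array(s['position'])
    out=[(np.round(a['xyz'],4).tolist(),round(a['conf'],2)) for a in bot.spot_point(q,f)[:2]]; print(q,out)
    for a in bot.trace(q,f)[:2]:
        ys,xs=np.nonzero(a['region']); u=(xs-K[0,2])/K[0,0]; v=(ys-K[1,2])/K[1,1]; r=np.hypot(u,v)+1e-9
        d=np.stack([np.sin(r)*u/r,np.sin(r)*v/r,np.cos(r)]); d=R@T[:3,:3]@d; c=R@T[:3,3]+p
        P=(c[:,None]+d*(z-c[2])/d[2])[:2].T; m=cv2.minAreaRect((P*1000).astype(np.float32))
        print('  mask',round(a['conf'],2),len(P),np.round(m[0],1),np.round(m[1],1),round(m[2],1),'px',xs.mean().round(),ys.mean().round())
E
python3 -m jog '[[[-6,-20,0,0,0,-0.008,1],[-6,-19,0,0,0,0,1],[0,0,0,0,0,0,1]]]'
python3 -c "
from h import *
wrist('long_bar',.02,'w1.png')
delta(.62,-.070,.082,-19.4)"
```

```text
clock: 3.35
position: [0.6184, -0.0679, 0.1899]
tool_rot: [-3.14, 0.0, 2.805]
force: [-0.1, -0.0, -0.8]
grip_width: 0.0852
finger_force: 0.0
long_bar []
  mask 0.71 2016 [606.9 205.4] [40.2 67.8] 76.1 px 626.0 126.0
  mask 0.63 4116 [620.  -70.4] [ 20.3 102.5] 70.5 px 315.0 240.0
t 3.5 p [618.7 -64.2 189.9] rpy [180.  -0. 161.] q7 1.27 grip 0.0857 0.0 F [-0.1  0.9 -0.9]
shift mm [ -3.1  -5.1 107.9] turn [ 0.    -0.     0.006]
```

View pics/w1.png

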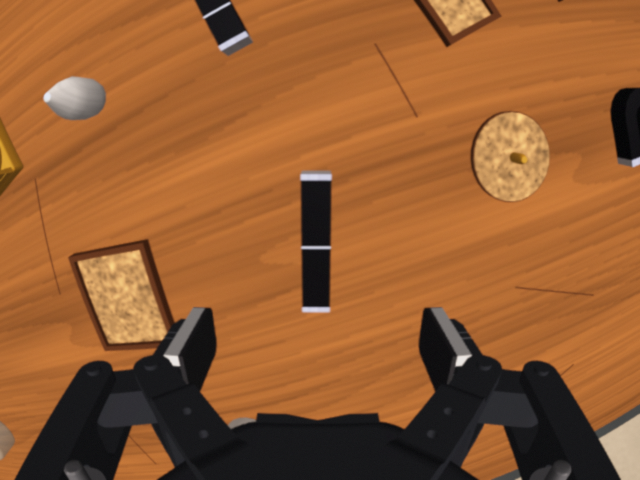

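The long bar is centred between the fingers at (316,242), aligned with the tool's x, and the wrist measurement agrees with the top view. Descending.

```bash
python3 -m jog '[[[-2,-4,25,0,0,0,1],[0,0,25,0,0,0,0.7],[0,0,25,0,0,0,0.6],[0,0,15,0,0,0,0.6],[0,0,0,0,0,0,0.6]]]'
python3 -c "
from h import *
for i in range(3): bot.grab_frame('top'); delta(.62,-.0704,.082,-19.5)"
```

```text
clock: 4.0
position: [0.6185, -0.0685, 0.0982]
tool_rot: [-3.141, -0.003, 2.81]
force: [-0.3, 0.3, -1.0]
grip_width: 0.0515
finger_force: 0.0
t 4.0 p [619.1 -68.8  99.6] rpy [-1.80e+02 -1.00e-01  1.61e+02] q7 1.27 grip 0.0514 0.0 F [-0.1 -0.3  1.2]
shift mm [-1.4 -1.2 17.6] turn [-0.    -0.001  0.008]
t 4.1 p [619.6 -69.  100.5] rpy [180.   0. 161.] q7 1.27 grip 0.0514 0.0 F [ 0.5 -0.2  0.5]
shift mm [-0.8 -1.2 18.5] turn [0.    0.    0.008]
t 4.2 p [619.8 -69.2 101. ] rpy [1.800e+02 1.000e-01 1.609e+02] q7 1.27 grip 0.0512 0.0 F [0.  0.  0.1]
shift mm [-0.5 -1.1 19. ] turn [0.    0.001 0.008]
```

```bash
python3 -m jog '[[[0,-1,10,0,0,0.008,0.5],[0,0,9,0,0,0,0.5],[0,0,0,0,0,0,0.5],[0,0,0,0,0,0,0],[0,0,0,0,0,0,0]]]' 60
python3 -m jog '[[[0,0,0,0,0,0,0],[0,0,0,0,0,0,0],[0,0,0,0,0,0,0],[0,0,0,0,0,0,0],[0,0,0,0,0,0,0]]]'
python3 -m jog '[[[0,0,-10,0,0,0,0],[0,0,-20,0,0,0,0],[0,0,-15,0,0,0,0],[0,0,0,0,0,0,0],[0,0,0,0,0,0,0]]]'
python3 -c "
from h import *
wrist('long_bar',.065,'w2.png')
delta(.4485,.0715,.130,15)"
```

```text
clock: 4.65
position: [0.6191, -0.0704, 0.0812]
tool_rot: [3.142, 0.0, 2.801]
force: [1.0, 0.1, -3.1]
grip_width: 0.0183
finger_force: 58.6
clock: 5.15
position: [0.619, -0.0704, 0.0812]
tool_rot: [3.142, 0.0, 2.801]
force: [-1.4, -0.5, 6.0]
grip_width: 0.0183
finger_force: 59.8
clock: 5.65
position: [0.6189, -0.0703, 0.126]
tool_rot: [3.141, 0.0, 2.801]
force: [1.6, -0.2, -3.6]
grip_width: 0.0182
finger_force: 59.1
long_bar [([0.6211, -0.0679, 0.0477], 0.87)]
  mask 0.65 10727 [618.8 -70. ] [ 21.1 104.8] 70.5 px 317.0 302.0
t 5.8 p [618.5 -70.3 125.1] rpy [-1.800e+02 -1.000e-01  1.605e+02] q7 1.27 grip 0.0179 59.1 F [ 0.  -0.6 -4.4]
shift mm [207.7  76.8  -4.7] turn [ 0.    -0.001 -0.603]
```

View pics/w2.png

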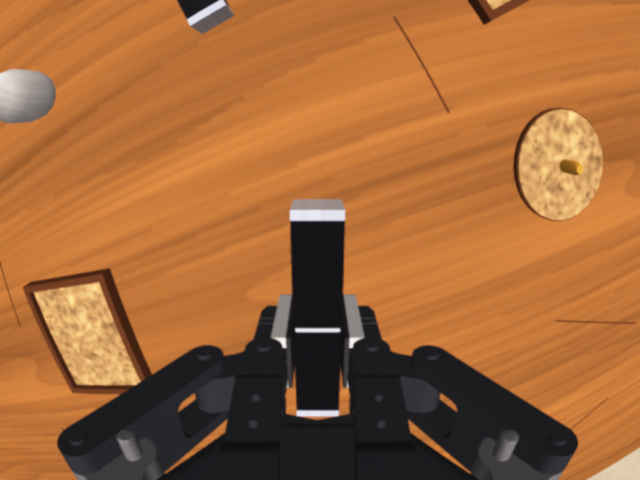

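Bar held at its middle (white line at (318,330) between the pads). Carrying to the long tray.

```bash
python3 -m jog '[[[26,10,0,0,0,0,0],[26,10,0,0,0,0,0],[26,10,0,0,0,0,0],[26,10,0,0,0,0,0],[26,9,0,0,0,0,0]]]'
python3 -m jog '[[[26,9,0,0,0,0,0],[26,9,0,0,0,0,0],[26,9,0,0,0,0,0],[0,0,0,0,0,-0.1,0],[0,0,0,0,0,-0.1,0]]]'
python3 -m jog '[[[0,0,0,0,0,-0.1,0],[0,0,0,0,0,-0.1,0],[0,0,0,0,0,-0.1,0],[0,0,0,0,0,-0.1,0],[0,0,0,0,0,0,0]]]'
python3 -c "
from h import *
wrist('long_tray',.01,'w3.png')
delta(.4485,.0715,.0872,15)"
```

```text
clock: 6.3
position: [0.5117, 0.02, 0.1254]
tool_rot: [-3.141, -0.001, 2.801]
force: [0.2, 0.7, -3.7]
grip_width: 0.0182
finger_force: 59.1
clock: 6.8
position: [0.4477, 0.0715, 0.1256]
tool_rot: [-3.141, -0.001, 3.006]
force: [0.7, -0.8, -3.0]
grip_width: 0.0181
finger_force: 59.2
clock: 7.3
position: [0.4482, 0.0707, 0.1255]
tool_rot: [3.141, -0.001, -2.881]
force: [-0.7, 0.7, -3.7]
grip_width: 0.0182
finger_force: 59.2
long_tray []
  mask 0.62 8777 [425.2  64.4] [85.6 50.5] 15.7 px 317.0 207.0
t 7.5 p [448.3  70.7 125.7] rpy [ 180.    -0.  -165.3] q7 1.39 grip 0.0184 59.2 F [-0.   1.1 -3.6]
shift mm [-0.4  0.7 38.5] turn [ 0.    -0.    -0.006]
```

View pics/w3.png

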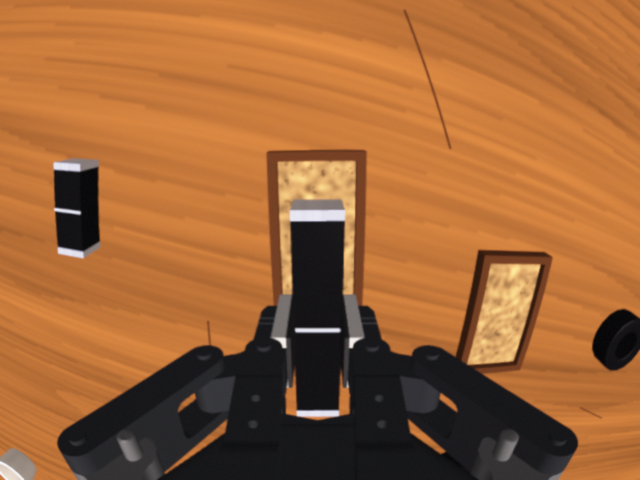

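Bar lies centred over the tray (tray cols 268–365, bar 290–345). Lowering.

```bash
python3 -m jog '[[[0,0,15,0,0,0,0],[0,0,12,0,0,0,0],[0,0,7,0,0,0,0],[0,0,4,0,0,0,0],[0,0,0,0,0,0,0]]]'
python3 -m jog '[[[0,0,1,0,0,0,0],[0,0,0.5,0,0,0,0],[0,0,0,0,0,0,0]]]'

```

```text
clock: 7.95
position: [0.4481, 0.0708, 0.0875]
tool_rot: [-3.142, -0.001, -2.883]
force: [-0.3, 0.5, -3.3]
grip_width: 0.0182
finger_force: 59.1
clock: 8.25
position: [0.4484, 0.0708, 0.0866]
tool_rot: [-3.142, 0.0, -2.883]
force: [0.8, -0.2, -4.0]
grip_width: 0.0185
finger_force: 59.1
```

```bash
python3 -m jog '[[[0,0,0.5,0,0,0,0],[0,0,0.5,0,0,0,0],[0,0,0,0,0,0,0]]]'
python3 -m jog '[[[0,0,0,0,0,0,0.3],[0,0,0,0,0,0,0.4],[0,0,0,0,0,0,0.4],[0,0,0,0,0,0,0.4],[0,0,0,0,0,0,0.4]]]'
python3 -m jog '[[[0,0,-10,0,0,0,0.4],[0,0,-30,0,0,0,0.6],[0,0,-40,0,0,0,0.8],[0,0,-20,0,0,0,1],[0,0,0,0,0,0,1]]]'
python3 -c "
from h import *
wrist('long_bar',.025,'w4.png')
delta(.609+.004,.230,.170,2.6)"
```

```text
clock: 8.55
position: [0.4484, 0.0708, 0.0861]
tool_rot: [-3.141, 0.001, -2.882]
force: [-4.7, -1.0, 18.4]
grip_width: 0.0183
finger_force: 61.9
clock: 9.05
position: [0.4483, 0.0708, 0.0854]
tool_rot: [-3.142, 0.0, -2.882]
force: [-0.2, 0.8, 0.4]
grip_width: 0.0343
finger_force: 0.0
clock: 9.55
position: [0.4493, 0.0709, 0.1885]
tool_rot: [-3.141, 0.005, -2.883]
force: [0.6, 0.8, -0.2]
grip_width: 0.085
finger_force: 0.0
long_bar [([0.4471, 0.0707, 0.0038], 0.68)]
  mask 0.69 4234 [449.3  71.2] [101.8  20.2] 14.7 px 317.0 239.0
t 9.7 p [448.1  70.7 185.3] rpy [-180.    -0.  -165.2] q7 1.42 grip 0.0855 0.0 F [-0.2 -0.2 -0.9]
shift mm [-200.2  111.7   15.3] turn [-0.    -0.     0.214]
```

View pics/w4.png

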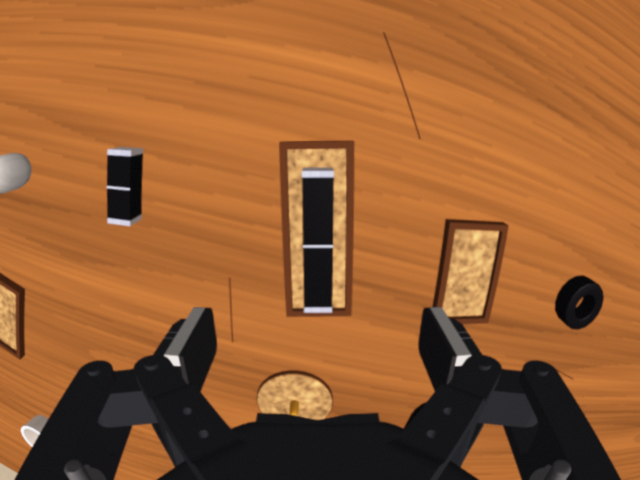

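The long bar lies in its tray (318,240). On to the horseshoe.

```bash
python3 -m jog '[[[-30,17,0,0,0,0,1],[-30,17,0,0,0,0,1],[-30,17,0,0,0,0,1],[-30,17,0,0,0,0,1],[-30,17,0,0,0,0,1]]]'
python3 -m jog '[[[-30,17,0,0,0,0,1],[-20,10,0,0,0,0,1],[0,0,0,0,0,0.107,1],[0,0,0,0,0,0.107,1],[0,0,0,0,0,0,1]]]'
python3 -c "
from h import *
wrist('horseshoe',.02,'w5.png')
delta(.609+.005,.230,.082,2.6)"
```

```text
clock: 10.2
position: [0.5719, 0.1923, 0.184]
tool_rot: [-3.141, -0.002, -2.882]
force: [-0.1, 0.1, -0.4]
grip_width: 0.0853
finger_force: 0.0
clock: 10.7
position: [0.6123, 0.2304, 0.1838]
tool_rot: [-3.14, -0.002, -3.098]
force: [-0.8, 0.1, -0.1]
grip_width: 0.0857
finger_force: 0.0
horseshoe [([0.6096, 0.2295, -0.0026], 0.96)]
  mask 0.76 4811 [608.4 230.2] [67.6 50.6] 1.8 px 318.0 237.0
t 10.8 p [612.6 230.3 184.7] rpy [-1.800e+02 -1.000e-01 -1.772e+02] q7 1.11 grip 0.0854 0.0 F [-0.4 -0.2 -0. ]
shift mm [ -1.5  -0.3 102.7] turn [-0.001 -0.001  0.003]
```

View pics/w5.png

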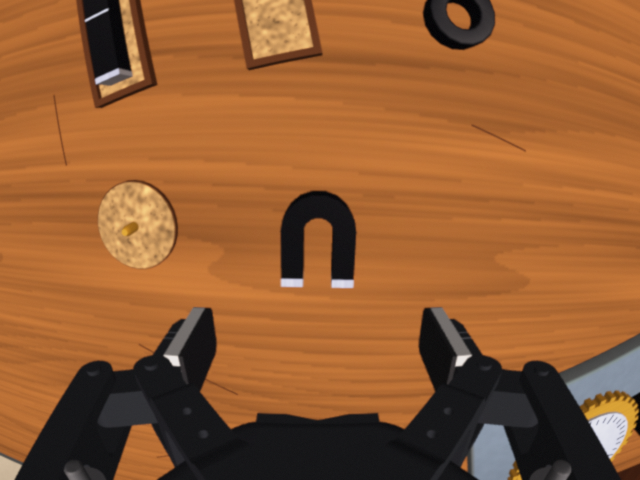

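Horseshoe at (318,240), poles toward the gripper (+x), aligned. Descend and grip across the legs.

```bash
python3 -m jog '[[[-1,0,30,0,0,0,1],[0,0,30,0,0,0,0.9],[0,0,25,0,0,0,0.85],[0,0,12,0,0,0,0.8],[0,0,5,0,0,0,0.8]]]'
python3 -m jog '[[[0,0,0,0,0,0,0.8],[0,0,0,0,0,0,0.5],[0,0,0,0,0,0,0],[0,0,0,0,0,0,0],[0,0,0,0,0,0,0]]]' 60
python3 -m jog '[[[0,0,0,0,0,0,0],[0,0,0,0,0,0,0],[0,0,-10,0,0,0,0],[0,0,-15,0,0,0,0],[0,0,0,0,0,0,0]]]'
python3 -c "
from h import *
wrist('horseshoe',.045)
delta(.6155,-.242,.130,-9.8)"
```

```text
clock: 11.35
position: [0.6136, 0.2301, 0.0823]
tool_rot: [-3.141, -0.001, -3.095]
force: [-0.1, -0.0, 0.7]
grip_width: 0.0685
finger_force: 0.0
clock: 11.85
position: [0.6146, 0.2305, 0.085]
tool_rot: [3.141, 0.002, -3.096]
force: [-0.8, 0.1, 6.3]
grip_width: 0.0477
finger_force: 61.1
clock: 12.35
position: [0.6151, 0.2308, 0.1114]
tool_rot: [3.14, 0.004, -3.096]
force: [0.6, 0.3, -1.8]
grip_width: 0.0476
finger_force: 62.6
horseshoe []
  mask 0.57 11762 [609.2 230.9] [70.8 50.8] 1.6 px 318.0 295.0
t 12.5 p [613.9 230.4 108.7] rpy [ 180.     0.  -177.4] q7 1.1 grip 0.0478 62.6 F [ 0.4  0.3 -3.2]
shift mm [  19.8 -472.   -21.4] turn [0.    0.    0.216]
```

```bash
python3 -c "
from h import *
s=bot.grab_frame('scene');im=s['img']
K=np.array(s['intrinsics']);R=np.array(s['R']);t=np.array(s['t']);c=K@(R@np.array([.614,.23,.04])+t);u,v=(c[:2]/c[2]).astype(int);print(u,v)
u=min(max(u,100),540);v=min(max(v,75),405)
cv2.imwrite('pics/s1.png',cv2.resize(im[v-75:v+75,u-100:u+100,::-1],(800,600)))
"
```

```text
417 332
```

View pics/s1.png

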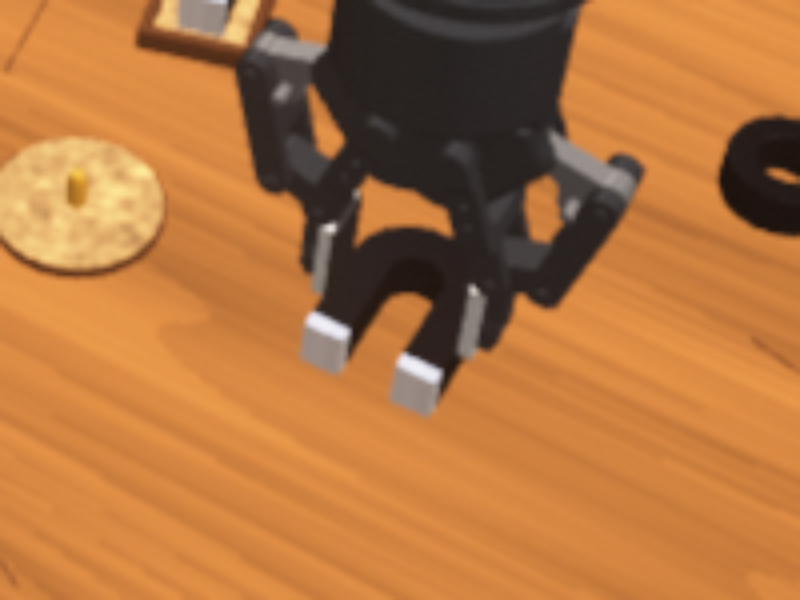

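Horseshoe is gripped level on both legs, about half its height in the pads. Carrying it.

```bash
python3 -m jog '[[[0,-5,-10,0,0,0,0],[1,-15,-10,0,0,0,0],[1,-22,0,0,0,0,0],[1,-25,0,0,0,0,0],[1,-25,0,0,0,0,0]]]' 80
python3 -m jog '[[[1,-25,0,0,0,0,0],[1,-25,0,0,0,0,0],[1,-25,0,0,0,0,0],[1,-25,0,0,0,0,0],[1,-25,0,0,0,0,0]]]'
python3 -m jog '[[[1,-25,0,0,0,0,0],[1,-25,0,0,0,0,0],[1,-25,0,0,0,0,0],[1,-25,0,0,0,0,0],[1,-25,0,0,0,0,0]]]'
python3 -m jog '[[[1,-25,0,0,0,0,0],[1,-25,0,0,0,0,0],[1,-25,0,0,0,0,0],[1,-20,0,0,0,0,0],[1,-10,0,0,0,0,0]]]'
python3 -m jog '[[[0,0,0,0,0,0.07,0],[0,0,0,0,0,0.07,0],[0,0,0,0,0,0.076,0],[0,0,0,0,0,0,0]]]'
python3 -c "
from h import *
wrist('wide_tray',.01,'w6.png')
T=np.array([.6155,-.242]);a=np.radians(-9.8);g=T+.005*np.array([np.cos(a),np.sin(a)])
delta(g[0],g[1],.0887,-9.8)"
```

```text
clock: 13.05
position: [0.6141, 0.1359, 0.1293]
tool_rot: [-3.141, 0.001, -3.097]
force: [1.6, -0.5, -2.6]
grip_width: 0.0469
finger_force: 84.1
clock: 13.55
position: [0.6145, 0.0106, 0.1293]
tool_rot: [-3.141, 0.0, -3.097]
force: [0.9, -0.1, -1.8]
grip_width: 0.0469
finger_force: 84.1
clock: 14.05
position: [0.6148, -0.1145, 0.1293]
tool_rot: [-3.141, 0.0, -3.097]
force: [0.4, 0.2, -2.1]
grip_width: 0.0468
finger_force: 84.1
clock: 14.55
position: [0.6141, -0.2205, 0.1291]
tool_rot: [-3.14, 0.0, -3.099]
force: [0.3, -0.0, -2.1]
grip_width: 0.0466
finger_force: 84.1
clock: 14.95
position: [0.6149, -0.217, 0.1289]
tool_rot: [-3.141, 0.0, 2.97]
force: [0.1, -0.3, -2.2]
grip_width: 0.047
finger_force: 84.1
wide_tray [([0.6159, -0.2488, 0.0007], 0.75)]
  mask 0.92 12901 [ 615.3 -243.4] [80.2 95.7] 79.6 px 265.0 258.0
  mask 0.17 11439 [ 635.6 -220.3] [70.3 97.4] 79.3 px 318.0 294.0
t 15.1 p [ 615.  -217.   128.6] rpy [-180.     0.   170.3] q7 1.6 grip 0.0465 84.1 F [ 0.3  0.  -2.9]
shift mm [ -9.7 -24.6  40. ] turn [-0.     0.     0.003]
```

View pics/w6.png

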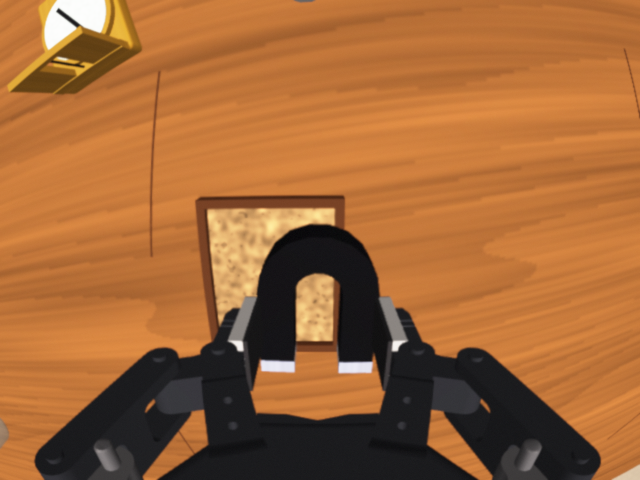

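Horseshoe needs 25 mm more toward the tray's left in the picture (tray centre 265,258). Shift, then lower.

```bash
python3 -m jog '[[[-5,-13,0,0,0,0,0],[-5,-13,0,0,0,0.003,0],[0,0,0,0,0,0,0],[0,0,10,0,0,0,0],[0,0,12,0,0,0,0]]]'
python3 -m jog '[[[0,0,10,0,0,0,0],[0,0,4,0,0,0,0],[0,0,2,0,0,0,0],[0,0,0,0,0,0,0]]]'
python3 -m jog '[[[0,0,1,0,0,0,0],[0,0,0.5,0,0,0,0],[0,0,0,0,0,0,0]]]'
python3 -c "
from h import *
delta(.6204,-.2439,.0887,-9.8)"
```

```text
clock: 15.6
position: [0.6206, -0.2443, 0.1057]
tool_rot: [3.141, 0.0, 2.968]
force: [0.1, 0.5, -2.6]
grip_width: 0.0469
finger_force: 84.2
clock: 16.0
position: [0.6205, -0.2441, 0.0903]
tool_rot: [3.141, -0.001, 2.968]
force: [-0.2, 0.1, -2.2]
grip_width: 0.0468
finger_force: 84.2
clock: 16.3
position: [0.6206, -0.2442, 0.0901]
tool_rot: [3.142, 0.0, 2.968]
force: [-8.3, 3.3, 19.9]
grip_width: 0.0466
finger_force: 86.9
t 16.3 p [ 620.6 -244.2   90.1] rpy [180.    0.  170.1] q7 1.63 grip 0.0466 86.9 F [-8.3  3.3 19.9]
shift mm [0.3 0.2 1.4] turn [ 0.     0.    -0.003]
```

```bash
python3 -m jog '[[[0,0,-0.5,0,0,0,0],[0,0,0,0,0,0,0.65],[0,0,0,0,0,0,0.75],[0,0,0,0,0,0,0.75],[0,0,0,0,0,0,0.75]]]'
python3 -m jog '[[[0,0,-10,0,0,0,0.75],[0,0,-30,0,0,0,0.9],[0,0,-40,0,0,0,1],[0,0,-25,0,0,0,1],[0,0,0,0,0,0,1]]]'
python3 -c "
from h import *
wrist('horseshoe',.025,'w7.png')
delta(.446,-.0774,.190,4.8)"
```

```text
clock: 16.8
position: [0.6206, -0.2444, 0.0893]
tool_rot: [-3.142, 0.0, 2.968]
force: [-0.5, -0.0, -0.2]
grip_width: 0.0641
finger_force: 0.0
clock: 17.3
position: [0.622, -0.245, 0.1991]
tool_rot: [-3.141, 0.006, 2.967]
force: [0.3, -0.2, 0.6]
grip_width: 0.0853
finger_force: 0.0
horseshoe [([0.6191, -0.245, 0.0066], 0.79)]
  mask 0.9 4542 [ 614.5 -243. ] [51.2 67.4] 79.8 px 319.0 226.0
t 17.4 p [ 620.4 -244.3  194.4] rpy [180.  -0. 170.] q7 1.64 grip 0.0853 0.0 F [-0.3  0.  -0.4]
shift mm [200.6 134.2   4.4] turn [ 0.    -0.    -0.258]
```

View pics/w7.png

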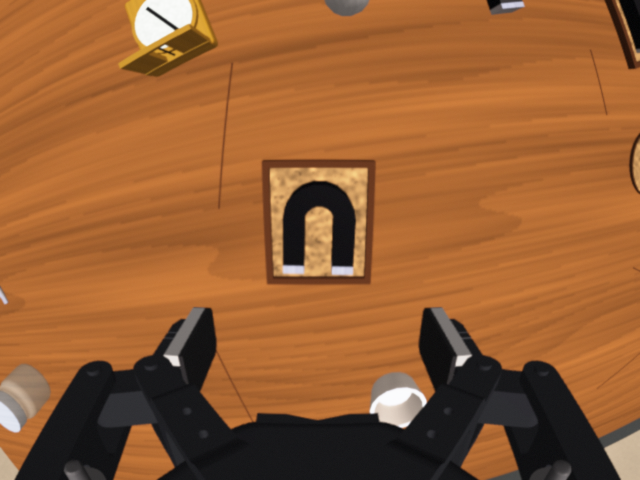

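Horseshoe centred flat in the tray (319,226). On to the short bar.

```bash
python3 -m jog '[[[25,17,0,0,0,0,1],[25,17,0,0,0,0,1],[25,17,0,0,0,0,1],[25,17,0,0,0,0,1],[25,17,0,0,0,0,1]]]'
python3 -m jog '[[[25,17,0,0,0,0,1],[25,17,0,0,0,0,1],[25,15,0,0,0,0,1],[0,0,0,0,0,-0.13,1],[0,0,0,0,0,-0.128,1]]]'
python3 -m jog '[[[0,0,0,0,0,0,1],[0,0,0,0,0,0,1]]]'
python3 -c "
from h import *
wrist('short_bar',.02)
delta(.446,-.0774,.082,4.8)"
```

```text
clock: 17.95
position: [0.5107, -0.1381, 0.1936]
tool_rot: [3.142, -0.002, 2.968]
force: [0.7, 0.5, 0.0]
grip_width: 0.0853
finger_force: 0.0
clock: 18.45
position: [0.446, -0.077, 0.1939]
tool_rot: [3.141, -0.001, -3.051]
force: [-0.1, -0.6, -0.3]
grip_width: 0.0854
finger_force: 0.0
clock: 18.65
position: [0.4465, -0.0779, 0.194]
tool_rot: [3.141, -0.001, -3.062]
force: [0.3, 0.3, 0.5]
grip_width: 0.0855
finger_force: 0.0
short_bar [([0.4428, -0.0803, -0.0008], 0.81)]
  mask 0.76 2356 [444.4 -77.8] [58.8 20.7] 6.9 px 317.0 236.0
t 18.8 p [446.7 -77.9 194.2] rpy [ 180.    -0.  -175.3] q7 1.58 grip 0.0853 0.0 F [-1.2 -0.1 -0.2]
shift mm [  0.6   0.5 112.2] turn [ 0.    -0.001 -0.002]
```

```bash
python3 -m jog '[[[1.5,0,30,0,0,-0.02,1],[0,0,30,0,0,0,0.8],[0,0,30,0,0,0,0.6],[0,0,15,0,0,0,0.5],[0,0,7,0,0,0,0.5]]]' 60
python3 -m jog '[[[0,0,0,0,0,0,0.5],[0,0,0,0,0,0,0.3],[0,0,0,0,0,0,0],[0,0,0,0,0,0,0],[0,0,0,0,0,0,0]]]' 60
python3 -m jog '[[[0,0,0,0,0,0,0],[0,0,0,0,0,0,0],[0,0,-15,0,0,0,0],[0,0,-25,0,0,0,0],[0,0,0,0,0,0,0]]]'
python3 -c "
from h import *
wrist('short_bar',.06,'w8.png')
delta(.4495,.193,.122,12.7)"
```

```text
clock: 19.3
position: [0.4447, -0.0778, 0.081]
tool_rot: [3.141, -0.002, -3.039]
force: [0.0, -0.1, 0.6]
grip_width: 0.0428
finger_force: 0.0
clock: 19.8
position: [0.4456, -0.078, 0.0835]
tool_rot: [-3.141, 0.002, -3.038]
force: [-0.5, 1.2, 7.5]
grip_width: 0.0182
finger_force: 58.5
clock: 20.3
position: [0.4464, -0.0782, 0.1252]
tool_rot: [-3.141, 0.004, -3.038]
force: [0.1, 0.8, -2.4]
grip_width: 0.0181
finger_force: 59.4
short_bar [([0.4467, -0.0803, 0.04], 0.74), ([0.4528, 0.0711, 0.0041], 0.66)]
  mask 0.89 6125 [445.1 -78.2] [63.4 21.2] 6.2 px 317.0 308.0
t 20.4 p [445.3 -78.  122.6] rpy [-180.    0. -174.] q7 1.56 grip 0.018 59.4 F [-1.3 -0.4 -2.1]
shift mm [-32.3 269.1   0.6] turn [-0.     0.001 -0.118]
```

View pics/w8.png

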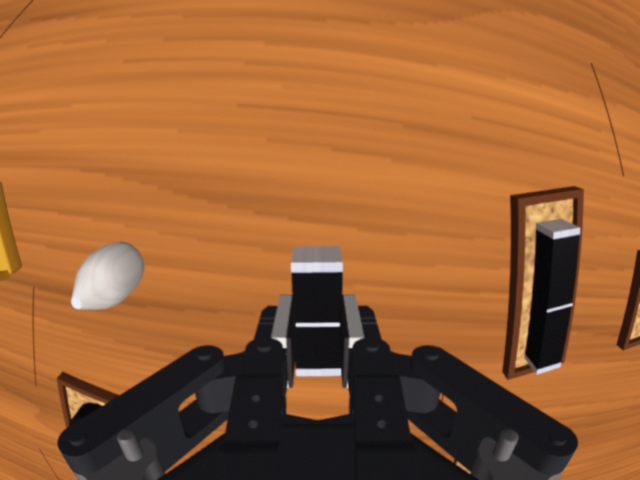

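Short bar held at its middle (318,325). Carry over the long tray, 15 mm higher.

```bash
python3 -m jog '[[[0,5,-10,0,0,0,0],[-3,15,-5,0,0,0,0],[-3,22,0,0,0,0,0],[-3,25,0,0,0,0,0],[-3,25,0,0,0,0,0]]]'
python3 -m jog '[[[-3,25,0,0,0,0,0],[-3,25,0,0,0,0,0],[-3,25,0,0,0,0,0],[-3,25,0,0,0,0,0],[-3,25,0,0,0,0,0]]]'
python3 -m jog '[[[-3,25,0,0,0,0,0],[-3,18,0,0,0,0,0],[-2,9,0,0,0,-0.06,0],[0,0,0,0,0,-0.058,0],[0,0,0,0,0,0,0]]]'
python3 -c "
from h import *
wrist('short_tray',.01,'w9.png')
delta(.4495,.193,.0873,12.7)"
```

```text
clock: 20.95
position: [0.4473, 0.016, 0.1375]
tool_rot: [3.142, -0.001, -3.038]
force: [0.1, -0.0, -1.2]
grip_width: 0.0179
finger_force: 59.4
clock: 21.45
position: [0.4491, 0.1421, 0.1375]
tool_rot: [-3.141, -0.001, -3.037]
force: [0.2, 0.2, -1.4]
grip_width: 0.0179
finger_force: 59.4
clock: 21.95
position: [0.4519, 0.193, 0.1373]
tool_rot: [-3.141, -0.001, -2.916]
force: [0.3, -0.3, -1.4]
grip_width: 0.0181
finger_force: 59.3
short_tray [([0.4524, 0.1945, -0.0015], 0.74)]
  mask 0.72 7348 [440.5 192.4] [71.9 50.6] 12.8 px 321.0 228.0
  mask 0.28 478 [579.3  90.6] [31.1 64.7] 8.8 px 133.0 384.0
t 22.1 p [452.1 192.7 137.4] rpy [-180.    -0.  -167.4] q7 1.14 grip 0.0178 59.3 F [ 0.8  0.3 -1.8]
shift mm [ 2.4  0.9 50.1] turn [-0.    -0.    -0.001]
```

View pics/w9.png

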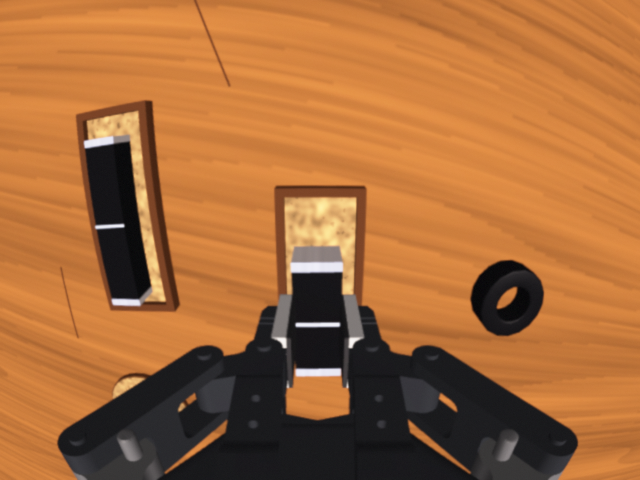

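Bar (317) centred laterally on the tray (276–366). Small shift and lower.

```bash
python3 -m jog '[[[2,1,15,0,0,0,0],[0,0,15,0,0,0,0],[0,0,11,0,0,0,0],[0,0,5,0,0,0,0],[0,0,1.5,0,0,0,0]]]'
python3 -m jog '[[[0,0,0.5,0,0,0,0],[0,0,0.5,0,0,0,0],[0,0,0,0,0,0,0]]]'
python3 -c "
from h import *
delta(.4495,.193,.0873,12.7)"
```

```text
clock: 22.6
position: [0.4498, 0.1936, 0.0895]
tool_rot: [-3.141, -0.001, -2.92]
force: [-0.3, -0.7, -2.3]
grip_width: 0.0181
finger_force: 59.4
clock: 22.9
position: [0.4501, 0.1939, 0.0892]
tool_rot: [3.141, 0.001, -2.92]
force: [-0.5, -0.4, -1.5]
grip_width: 0.0179
finger_force: 59.4
t 22.9 p [450.1 193.9  89.2] rpy [ 180.     0.  -167.3] q7 1.12 grip 0.0179 59.4 F [-0.5 -0.4 -1.5]
shift mm [ 0.7 -0.7  1.9] turn [0.    0.001 0.   ]
```

```bash
python3 -m jog '[[[0,0,0.5,0,0,0,0],[0,0,0.5,0,0,0,0],[0,0,0,0,0,0,0]]]'
```

```text
clock: 23.2
position: [0.4501, 0.1938, 0.0885]
tool_rot: [-3.142, 0.001, -2.92]
force: [-3.8, -1.6, 12.3]
grip_width: 0.0179
finger_force: 61.1
```

Contact; release and move to the ring.

```bash
python3 -m jog '[[[0,0,0,0,0,0,0.3],[0,0,0,0,0,0,0.4],[0,0,0,0,0,0,0.4],[0,0,0,0,0,0,0.4],[0,0,0,0,0,0,0.4]]]'
python3 -m jog '[[[0,0,-10,0,0,0,0.4],[0,0,-30,0,0,0,0.6],[0,0,-40,0,0,0,0.8],[0,0,-25,0,0,0,1],[0,0,0,0,0,0,1]]]'
python3 -c "
from h import *
wrist('short_bar',.025)
delta(.447,.316,.190,12.7)"
```

```text
clock: 23.7
position: [0.4499, 0.1938, 0.0879]
tool_rot: [-3.142, -0.0, -2.919]
force: [-0.2, 0.2, 0.9]
grip_width: 0.0343
finger_force: 0.0
clock: 24.2
position: [0.4511, 0.1943, 0.1967]
tool_rot: [3.14, 0.005, -2.92]
force: [-0.0, -0.6, -1.1]
grip_width: 0.0856
finger_force: 0.0
short_bar [([0.4454, 0.1939, 0.0057], 0.63)]
  mask 0.8 2416 [448.8 193.6] [58.8 20.1] 13.3 px 317.0 235.0
t 24.4 p [449.7 193.7 193. ] rpy [-180.    -0.  -167.3] q7 1.16 grip 0.0855 0.0 F [-0.1 -0.1 -0.3]
shift mm [-24.3 119.9   2.9] turn [-0. -0.  0.]
```

```bash
python3 -m jog '[[[-5,24,0,0,0,0,1],[-5,24,0,0,0,0,1],[-5,24,0,0,0,0,1],[-5,24,0,0,0,0,1],[-4,24,0,0,0,0,1]]]'
python3 -m jog '[[[0,0,0,0,0,0,1],[0,0,0,0,0,0,1]]]'
python3 -c "
from h import *
wrist('ring_magnet',.02,'w10.png')
delta(.447,.316,.080,12.7)"
```

```text
clock: 24.85
position: [0.4464, 0.3169, 0.1918]
tool_rot: [-3.141, -0.002, -2.919]
force: [0.3, -0.7, 0.6]
grip_width: 0.0855
finger_force: 0.0
clock: 25.05
position: [0.4463, 0.316, 0.1919]
tool_rot: [-3.141, -0.002, -2.918]
force: [0.4, 0.3, -0.9]
grip_width: 0.0854
finger_force: 0.0
ring_magnet [([0.4504, 0.3205, -0.0039], 0.81)]
  mask 0.94 3272 [445.3 318.5] [49.8 47.1] 12.8 px 322.0 241.0
  mask 0.39 4426 [445.8 199.7] [83.3 52.5] 13.3 px 164.0 201.0
t 25.2 p [446.9 315.2 192.5] rpy [-180.    -0.  -167.3] q7 0.97 grip 0.0857 0.0 F [ 0.  -0.6  0.1]
shift mm [ -0.4   0.9 112.5] turn [-0.001 -0.001 -0.   ]
```

View pics/w10.png

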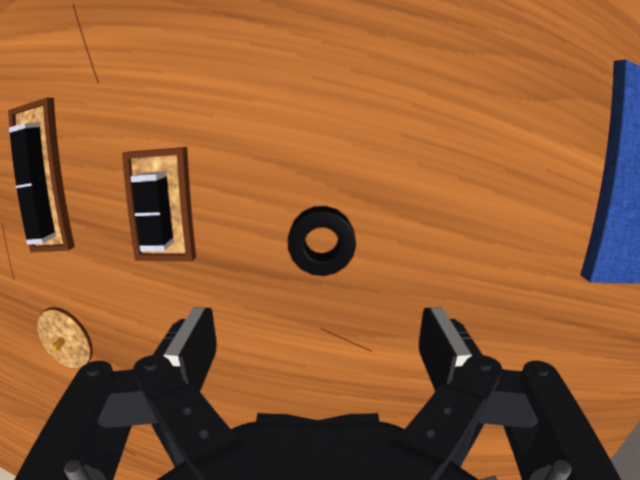

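Ring at (322,241), about 2.5 mm toward +tool y. Descend and grip (no lip at the base, so a little lower).

```bash
python3 -m jog '[[[0,2.5,30,0,0,0,1],[0,0,30,0,0,0,0.9],[0,0,30,0,0,0,0.85],[0,0,16,0,0,0,0.8],[0,0,7,0,0,0,0.8]]]' 60
python3 -m jog '[[[0,0,0,0,0,0,0.8],[0,0,0,0,0,0,0.5],[0,0,0,0,0,0,0],[0,0,0,0,0,0,0],[0,0,0,0,0,0,0]]]' 60
python3 -m jog '[[[0,0,0,0,0,0,0],[0,0,0,0,0,0,0],[0,0,-15,0,0,0,0],[0,0,-25,0,0,0,0],[0,0,0,0,0,0,0]]]'
python3 -c "
from h import *
wrist('ring_magnet',.06,'w11.png')
delta(.608,.0925,.122,12.7)"
```

```text
clock: 25.7
position: [0.446, 0.3175, 0.0783]
tool_rot: [-3.14, -0.002, -2.92]
force: [0.3, -0.3, 0.1]
grip_width: 0.0683
finger_force: 0.0
clock: 26.2
position: [0.4468, 0.3187, 0.0814]
tool_rot: [3.141, 0.002, -2.92]
force: [-2.3, -3.1, 11.2]
grip_width: 0.0449
finger_force: 59.4
clock: 26.7
position: [0.4476, 0.3194, 0.1237]
tool_rot: [3.139, 0.004, -2.92]
force: [0.5, 0.5, -1.2]
grip_width: 0.045
finger_force: 62.3
ring_magnet [([0.4491, 0.3182, 0.0384], 0.76)]
  mask 0.81 9041 [446.  319.6] [54.3 45.9] 12.6 px 317.0 314.0
t 26.9 p [446.5 318.6 120.4] rpy [ 180.     0.  -167.3] q7 0.94 grip 0.0449 62.2 F [-0.   0.5 -2.6]
shift mm [-107.8 -256.1   -1.6] turn [0.    0.001 0.   ]
```

View pics/w11.png

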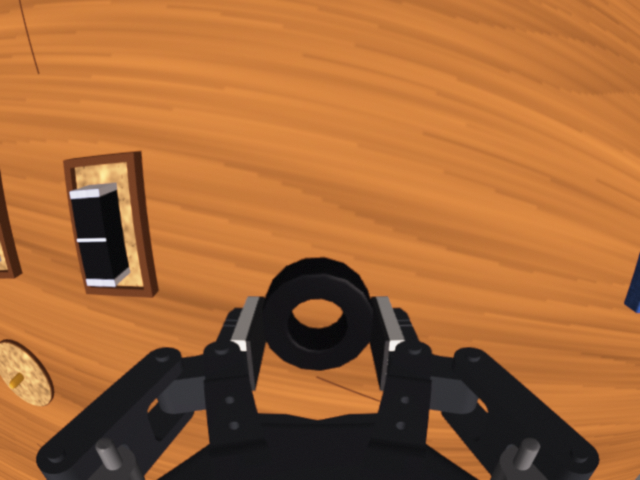

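Ring held level and central (317,314). Carry to the post.

```bash
python3 -m jog '[[[-4,-8,-10,0,0,0,0],[-8,-20,0,0,0,0,0],[-10,-24,0,0,0,0,0],[-10,-24,0,0,0,0,0],[-10,-24,0,0,0,0,0]]]'
python3 -m jog '[[[-10,-24,0,0,0,0,0],[-10,-24,0,0,0,0,0],[-10,-24,0,0,0,0,0],[-10,-24,0,0,0,0,0],[-10,-24,0,0,0,0,0]]]'
python3 -m jog '[[[-10,-24,0,0,0,0,0],[-6,-12,0,0,0,0,0],[0,0,0,0,0,0,0],[0,0,0,0,0,0,0]]]'
python3 -c "
from h import *
wrist('post_base',.005,'w12.png'); wrist('ring_magnet',.07)
delta(.608,.0925,.087,12.7)"
```

```text
clock: 27.35
position: [0.5101, 0.2286, 0.1301]
tool_rot: [-3.141, -0.001, -2.92]
force: [0.3, 0.7, -1.8]
grip_width: 0.0448
finger_force: 62.2
clock: 27.85
position: [0.5852, 0.1224, 0.13]
tool_rot: [-3.141, -0.001, -2.92]
force: [0.2, 0.8, -1.5]
grip_width: 0.0449
finger_force: 62.2
clock: 28.25
position: [0.6077, 0.0931, 0.1298]
tool_rot: [3.141, -0.001, -2.919]
force: [0.4, -0.2, -1.2]
grip_width: 0.0446
finger_force: 62.2
post_base [([0.6012, 0.0905, -0.0022], 0.94)]
  mask 0.68 6952 [605.7  90.6] [67.7 68.1] 59.6 px 313.0 249.0
ring_magnet [([0.6117, 0.0934, 0.0462], 0.66)]
  mask 0.71 9131 [603.6  93.3] [52.7 44.5] 12.7 px 318.0 314.0
t 28.6 p [607.9  93.3 130. ] rpy [ 180.    -0.  -167.2] q7 1.41 grip 0.0449 62.2 F [-0.2  0.3 -2.4]
shift mm [ 0.  -0.8 43. ] turn [ 0.    -0.     0.001]
```

View pics/w12.png

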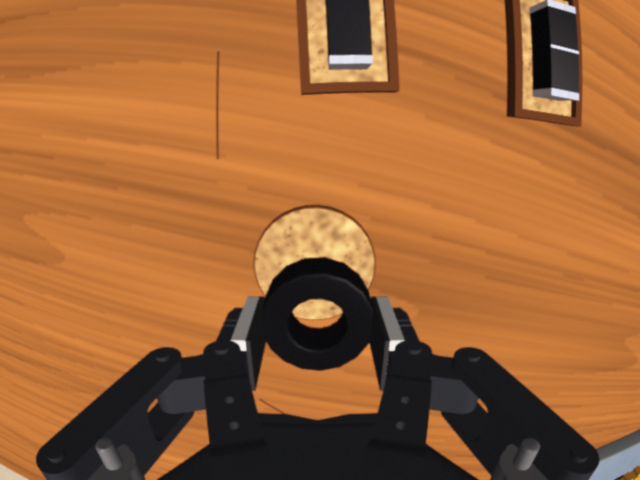

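Base disc centre (314,262) lies under the ring as expected. Slight correction and lower.

```bash
python3 -m jog '[[[1,-1.5,12,0,0,0,0],[0,0,10,0,0,0,0],[0,0,6,0,0,0,0],[0,0,5,0,0,0,0],[0,0,0,0,0,0,0]]]'
python3 -m jog '[[[0,0,4,0,0,0,0],[0,0,3,0,0,0,0],[0,0,2,0,0,0,0],[0,0,0,0,0,0,0]]]'
python3 -m jog '[[[0,0,0.7,0,0,0,0],[0,0,0.7,0,0,0,0],[0,0,0,0,0,0,0]]]'
```

```text
clock: 29.05
position: [0.6071, 0.091, 0.096]
tool_rot: [3.142, -0.001, -2.919]
force: [-0.2, -0.4, -2.3]
grip_width: 0.0448
finger_force: 62.2
clock: 29.45
position: [0.6073, 0.091, 0.0877]
tool_rot: [-3.142, -0.0, -2.919]
force: [-1.0, -1.0, -2.0]
grip_width: 0.0447
finger_force: 62.2
clock: 29.75
position: [0.6075, 0.091, 0.0866]
tool_rot: [-3.142, 0.0, -2.919]
force: [-0.3, -0.3, -1.3]
grip_width: 0.0452
finger_force: 62.3
```

Below the post tip with no contact, so the post is through the hole.

```bash
python3 -m jog '[[[0,0,0.5,0,0,0,0],[0,0,0.5,0,0,0,0],[0,0,0,0,0,0,0]]]'
```

```text
clock: 30.05
position: [0.6075, 0.091, 0.0865]
tool_rot: [-3.141, 0.0, -2.92]
force: [-6.1, -0.9, 16.5]
grip_width: 0.0446
finger_force: 64.1
```

```bash
python3 -m jog '[[[0,0,-0.3,0,0,0,0],[0,0,0,0,0,0,0.65],[0,0,0,0,0,0,0.75],[0,0,0,0,0,0,0.75],[0,0,0,0,0,0,0.75]]]'
python3 -m jog '[[[0,0,-10,0,0,0,0.75],[0,0,-30,0,0,0,0.9],[0,0,-40,0,0,0,1],[0,0,-25,0,0,0,1],[0,0,0,0,0,0,1]]]'
python3 -m jog '[[[0,0,0,0,0,0,1],[0,0,0,0,0,0,1],[0,0,0,0,0,0,1]]]'
python3 -c "
from h import *
wrist('ring_magnet',.025,'w13.png'); delta(.6,.09,.2,12)
f=bot.grab_frame('top')
for q,z in dict(long_bar=.025,horseshoe=.025,short_bar=.025,compass=.016,plumb_bob=.03).items():
    for a in bot.trace(q,f)[:1]:
        p=warp_mask(f,a['region'],z); r=cv2.minAreaRect((p*1000).astype(np.float32)); print(q,np.round(r[0],1),np.round(r[1],1))
"
```

```text
clock: 30.55
position: [0.6074, 0.091, 0.0857]
tool_rot: [-3.142, -0.0, -2.919]
force: [0.1, 0.5, 0.9]
grip_width: 0.0639
finger_force: 0.0
clock: 31.05
position: [0.6089, 0.0912, 0.1952]
tool_rot: [-3.141, 0.006, -2.92]
force: [0.7, 0.5, -0.7]
grip_width: 0.0851
finger_force: 0.0
clock: 31.35
position: [0.607, 0.091, 0.19]
tool_rot: [3.142, -0.002, -2.919]
force: [0.1, 0.4, 0.2]
grip_width: 0.0859
finger_force: 0.0
ring_magnet [([0.6098, 0.0894, 0.0034], 0.8)]
  mask 0.84 3513 [606.   90.8] [51.4 46.7] 14.3 px 317.0 243.0
t 31.5 p [607.2  91.  190.2] rpy [ 1.800e+02 -1.000e-01 -1.673e+02] q7 1.43 grip 0.0853 0.0 F [-0.6 -0.6 -0.2]
shift mm [ 7.3  0.6 -9.8] turn [ 0.    -0.001  0.013]
horseshoe [ 615.3 -241.1] [51.1 64.6]
compass [ 444.7 -327.9] [73.9 70.3]
plumb_bob [ 457.4 -193.6] [30.2 32.3]
```

View pics/w13.png

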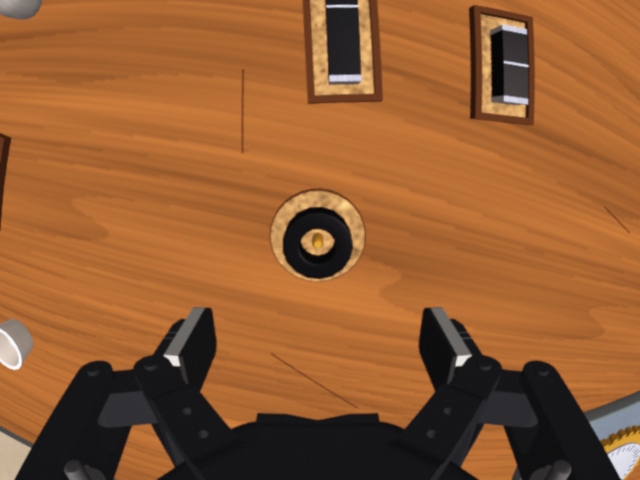

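The ring (317,243) lies on the base with the post (318,241) in the middle of its hole. The bars still lie in their trays.

```bash
python3 -c "
from workcell import bot
print(bot.job_done())"
```

```text
the job is handed in; nothing more can be done
None
```

I put all four magnets in their places in the required order and handed the job in at about 31.5 s; no verdict came back, but the last images show each magnet in its place and the compass and plumb bob where they were.

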